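# Box up the silver piece that was sold

## Task

At the jewellery stall the one piece of silver lying on the black sales pad has just been sold. Lay it flat and centred on the cushion of the presentation box made for its shape (square box for the bangle, wide box for the hair comb, long narrow box for the hair fork; comb and fork lengthways, either way round), then shut that box's lid fully. Leave the unsold pieces in the tray where they are, the other two boxes open, and everything else on the counter undisturbed.

Things in the scene. Friction and masses are not known exactly. Their poses are not given: they have to be found in the camera images.
- bangle_centre (a point): Silver bangle, a plain round ring lying flat: 76 mm outside, 58 mm inside (the band is 9 mm thick radially), 10 mm high. Point at its centre, half-way up; z along its axis. 50 g.
- comb_centre (a point): Silver hair comb lying flat, 96 mm long (along y) and 54 mm across (along x): a 14 mm wide, 10 mm high spine along the -x side, nine 7 mm high teeth that end on the +x side. Point at the middle of that outline, 5 mm over its underside; z up. 50 g.
- fork_centre (a point): Silver two-pronged hair fork lying flat, 143 mm long (along y, from -70.5 to +72 mm) and 9 mm high: two straight round prongs, 33 mm over their outsides (along x), joined by a rounded crown at the +y end. Point midway between the prongs, half-way up; z up. 50 g; about 10 mm from its balance point.
- pad: Sales pad: fixed square black velvet pad, 180 x 180 mm, top 10 mm above the table; origin at the centre of its underside. The sold piece lies on it alone.
- tray: Fixed shallow wooden tray with a black velvet floor, 180 x 360 mm (long along y), walls 28 mm high, floor 10 mm above the table; origin at the centre of its underside. It holds the two unsold pieces.
- square_box_cushion (a point): Cushion centre of the square presentation box, made for the bangle. Box fixed, 98 mm deep (x) by 98 mm (y); velvet cushion flush with the rim, 26 mm above the table. z up, x from the hinge to the open front (away from the robot). Hinge line along y at x = -49 mm, at cushion height. The shut lid leaves a room of 90 x 90 mm, 17 mm high.
- square_box_lid (a joint): Its lid, rad: 0 shut; starts 2.3 to 2.5 open, leaning back towards the robot (stop at 2.65). 98 x 98 mm, 20 mm deep outside, 4 mm walls. A friction hinge (0.06 N m) keeps it wherever it is left: push it all the way down.
- square_box_edge (a point): Middle of that lid's free edge, on the outer top corner: 98 mm from the hinge line along the lid and 20 mm out from its rim plane (shut: 46 mm above the table). Moves with the lid; x from hinge to free edge, z out of the lid's top.
- wide_box_cushion (a point): Cushion centre of the wide oblong presentation box, made for the hair comb. Box fixed, 78 mm deep (x) by 122 mm (y); velvet cushion flush with the rim, 26 mm above the table. z up, x from the hinge to the open front (away from the robot). Hinge line along y at x = -39 mm, at cushion height. The shut lid leaves a room of 70 x 114 mm, 17 mm high.
- wide_box_lid (a joint): Its lid, rad: 0 shut; starts 2.3 to 2.5 open, leaning back towards the robot (stop at 2.65). 78 x 122 mm, 20 mm deep outside, 4 mm walls. A friction hinge (0.06 N m) keeps it wherever it is left: push it all the way down.
- wide_box_edge (a point): Middle of that lid's free edge, on the outer top corner: 78 mm from the hinge line along the lid and 20 mm out from its rim plane (shut: 46 mm above the table). Moves with the lid; x from hinge to free edge, z out of the lid's top.
- long_box_cushion (a point): Cushion centre of the long narrow presentation box, made for the hair fork. Box fixed, 58 mm deep (x) by 180 mm (y); velvet cushion flush with the rim, 26 mm above the table. z up, x from the hinge to the open front (away from the robot). Hinge line along y at x = -29 mm, at cushion height. The shut lid leaves a room of 50 x 172 mm, 17 mm high.
- long_box_lid (a joint): Its lid, rad: 0 shut; starts 2.3 to 2.5 open, leaning back towards the robot (stop at 2.65). 58 x 180 mm, 20 mm deep outside, 4 mm walls. A friction hinge (0.06 N m) keeps it wherever it is left: push it all the way down.
- long_box_edge (a point): Middle of that lid's free edge, on the outer top corner: 58 mm from the hinge line along the lid and 20 mm out from its rim plane (shut: 46 mm above the table). Moves with the lid; x from hinge to free edge, z out of the lid's top.
- card_reader: Bystander, to be left alone: card payment terminal, 150 x 76 x 22 mm; origin at the centre of its underside.
- calculator: Bystander, to be left alone: desk calculator, 150 x 100 x 14 mm; origin at the centre of its underside.
- ring_box: Bystander, to be left alone: small closed ring box, 52 x 56 x 46 mm; origin at the centre of its underside.
- loupe: Bystander, to be left alone: folding magnifier, 60 x 34 x 18 mm; origin at the centre of its underside.
- mandrel: Bystander, to be left alone: ring-sizing stick with a wooden handle, lying, 260 x 26 x 24 mm; origin at the centre of its underside.
- card_holder: Bystander, to be left alone: wooden holder with blank cards, 100 x 62 x 40 mm; origin at the centre of its underside.
There are look-alikes about, which are no part of the job. What is shaped like the part that bears fork_centre but pink or purple is not meant.

How it is judged:
By the outcome, as a careful person would: the job done as asked, in the order asked, and still so for the second after the job is handed in, with the robot touching nothing.
It also fails if it takes over 58 s, if anything falls off the work surface, if the arm or the gripper's body presses on something with over 40 N, if the wrist force passes 120 N, or if a joint passes its speed limit or range.

## Robot

A 6-joint arm with a two-finger parallel gripper is mounted at the origin on the work surface. World frame = base frame: x ahead of the robot, y to its left, z up, the work surface at z = 0. Lengths are in m, angles in rad, forces in N, time in s.
With the tool pointing down it reaches from about 0.225 to 0.725 m from the base axis. Payload 3.1 kg.
Tool frame: the origin (TCP) lies midway between the tips of the shut fingers; the grasp point (between the pads) lies 19 mm behind it; z points along the fingers, y is the direction in which the jaws open and shut (so a half turn about z gives the same grasp; the last joint's range is limited). The gripper opens to 85 mm and grips with 20 to 120 N. Pads are 22 mm wide; open, the fingers measure 114 mm over their backs; the gripper's body (76 mm by 85 mm) begins 54 mm behind the grasp point. The pads swing forward as they close: fully open they stand 13 mm farther back than shut.
Start: joints at [1.175, 0.048, 0.099, 1.622, 0, 1.443], TCP at [0.139, 0.506, 0.197] pointing down, gripper open.
Joint ranges: [-2.91, 2.91], [-0.99, 1.94], [-1.21, 1.42], [-2.12, 2.29], [-1.49, 1.47], [-3.14, 3.14]. Speed limits (rad/s): [2.79, 2.79, 3.14, 3.14, 3.14, 3.14].

## Interface

Orientations are given as [roll, pitch, yaw] about the fixed x, y, z axes, in that order (R = Rz(yaw) Ry(pitch) Rx(roll)).
In Python, from workcell import r gives the robot as it stands. The module is installed in compiled form; this text tells all that it offers.
- The arm moves only by the tool step_arm, never from a script. Its argument "steps" is one flat list of numbers, 7 for each row, row after row: the opening, from 0 (shut) to 1 (fully open), then the shift along the tool's x, y, z in mm, then the turn, a rotation vector about the tool's x, y, z in degrees. In form: [gripper, x, y, z, ax, ay, az, gripper, x, y, z, ax, ay, az, ...]. A call has 1 to 8 rows; each row shifts and turns the commanded pose from where the row before left it, along the tool's axes as they then stand; what a row does not reach is not made up. A row lasts 1/12 s, in which the tool goes at most 41.7 mm and 7.16 degrees, less where a joint would pass 70% of its speed; a pose out of reach is approached as far as the arm can. A call with a gripper value outside its range is refused whole. The fingers move at their own pace and stop on an object; the grip force is fixed at half the most. Time passes only in rows, so rows that do not move let the fingers close. It gives the time, the measured TCP pose, the force and the opening at its end, in the units of the state.
- r.state(): the state, without advancing time (a new reading comes with each control period).
- r.get_image(name): name is "scene" or "top"; returns the picture (400x640x3 uint8, red, green, blue); there is no depth.
- r.camera_model(name): a dict with "fx", "fy", "cx", "cy" (pixels), "R" (3x3) and "t" (3): a world point X has camera coordinates R X + t. Camera axes: x right, y down, z forward; pixel columns grow to the right and rows downward; lengths in m; the calibration is good to about 2 mm. A picture is of the moment at which its call begins. camera_model takes no time and is no camera call.
- r.close_job(): hands the job in, once; it reports no verdict.
Trained networks look in the newest picture that a camera, given by its name, has taken for a name from the list of things; names that differ only in an ending like _2 or _b are one class to them, and where a whole thing is asked for, a point or a joint stands for the part that bears it (a point fixed in the world has none). Each returns a list of dicts, best first, with "score" (0 to 1); they miss things now and then, are a little off and sometimes report something else, mostly with a low value. They report only what shows in the picture. A call takes as long as a camera call. They do not tell look-alikes from the thing itself.
- r.spot_in(camera, thing): "centre" ([x, y, z] in m, in the coordinates of the camera as it stood for that picture, good to about 4 mm: the middle of the surface that is visible of it).
- r.outline_of(camera, thing): "mask" (400x640 bool, what is visible of it).
- r.mark_of(camera, thing): "centre" ([x, y, z] in m, in the coordinates of the camera as it stood for that picture, good to about 4 mm: a listed point, or the origin of a listed thing).
The state is a dict: "time": time; "qpos": joint angles; "joint_vel": joint speeds; "effort": joint torques, N m; "eef_pos": TCP position; "eef_rot": TCP orientation; "force": force on the tool from outside, world axes, zero at the start; "wrist_torque": the same for the moment, N m; "opening": opening from 0.0 (shut) to 1.0 (fully open).
Only numpy, scipy, OpenCV 4.12 (cv2) and the standard library are available. Lean on these libraries where they do the work, as an engineer would, in place of code of your own. Each camera call takes 0.05 s, during which the arm holds its last target. There are 200 camera calls.

## Working session

There is one attempt and no reset: what is moved stays moved. The work goes in short steps, Python scripts to look and compute and a tool call to move; the robot and the scene stay as the last step left them, time stands still between calls to the robot, and variables do not carry over. Pictures are saved under pics/ and viewed, about 8 in all and at most 12, crops included, and the job is handed in when it is done.

Besides the shell and the picture viewer there is one more tool, called after ">>>" as name(argument=value, ...) on one line, values as JSON. step_arm: Moves the arm, as the interface text tells. Its arguments: {"type":"object","properties":{"steps":{"type":"array","items":{"type":"number"}}},"required":["steps"]}

```bash
mkdir -p pics
cat > h.py <<'E'
from workcell import r
import numpy as np, cv2
def w(cam,c):
    m=r.camera_model(cam); R=np.array(m["R"]);t=np.array(m["t"]); return R.T@(np.array(c)-t)
def px(cam,X):
    m=r.camera_model(cam); c=np.array(m["R"])@np.array(X)+np.array(m["t"])
    return np.array([m["fx"]*c[0]/c[2]+m["cx"],m["fy"]*c[1]/c[2]+m["cy"]])
def ray(cam,uv,z):
    m=r.camera_model(cam); R=np.array(m["R"]);t=np.array(m["t"]); o=-R.T@t
    d=R.T@np.array([(uv[0]-m["cx"])/m["fx"],(uv[1]-m["cy"])/m["fy"],1]); return o+d*(z-o[2])/d[2]
def save(cam,name,img=None):
    i=r.get_image(cam) if img is None else img
    cv2.imwrite("pics/"+name,i[:,:,::-1]); return i
E
python3 - <<'E'
from h import *
a=save("top","a.png");save("scene","b.png")
np.set_printoptions(precision=4,suppress=True)
for n in ["bangle_centre","comb_centre","fork_centre","pad","tray","square_box_cushion","wide_box_cushion","long_box_cushion","long_box_edge","square_box_edge","wide_box_edge"]:
    for d in r.mark_of("top",n): X=w("top",d["centre"]);print(n,round(d["score"],2),X,px("top",X).round())
print(r.state())
E
```

```text
bangle_centre 0.66 [0.7839 0.116  0.0174] [281. 116.]
bangle_centre 0.39 [ 0.789   0.0308 -0.0001] [307. 115.]
comb_centre 0.76 [ 0.7819 -0.0442  0.0095] [329. 115.]
fork_centre 0.79 [0.5787 0.1191 0.0126] [282. 177.]
fork_centre 0.66 [ 0.3082 -0.1726  0.0036] [373. 257.]
fork_centre 0.57 [0.2103 0.33   0.0043] [220. 292.]
fork_centre 0.49 [0.381  0.1851 0.0058] [263. 238.]
pad 0.84 [0.5837 0.124  0.0046] [281. 176.]
pad 0.55 [0.7008 0.267  0.0031] [237. 143.]
tray 0.95 [ 0.7885  0.0255 -0.0028] [309. 115.]
square_box_cushion 0.43 [ 0.5641 -0.5104 -0.001 ] [472. 176.]
wide_box_cushion 0.56 [0.5141 0.355  0.0275] [210. 198.]
wide_box_cushion 0.55 [ 0.7003  0.3978 -0.0041] [198. 144.]
wide_box_cushion 0.39 [ 0.7896  0.0304 -0.0003] [307. 115.]
long_box_cushion 0.77 [ 0.5141 -0.3341  0.0235] [421. 192.]
long_box_edge 0.83 [ 0.4318 -0.3471  0.0499] [428. 217.]
square_box_edge 0.85 [ 0.4397 -0.1119  0.0864] [355. 216.]
square_box_edge 0.62 [ 0.7897  0.0276 -0.0026] [308. 115.]
square_box_edge 0.15 [0.4021 0.359  0.0606] [206. 233.]
wide_box_edge 0.64 [0.4039 0.3601 0.0591] [206. 232.]
{'time': 0.65, 'qpos': array([1.1752, 0.048 , 0.0993, 1.622 , 0.    , 1.443 ]), 'joint_vel': array([-0.0003, -0.0016, -0.0004,  0.0004,  0.0007,  0.0004]), 'effort': array([  0.0008, -33.8439,  31.9998,   0.0008,  -0.0001,  -0.    ]), 'eef_pos': array([0.1389, 0.5063, 0.1974]), 'eef_rot': array([ 3.1415, -0.    ,  2.8738]), 'force': array([-0.0617, -0.0063,  0.1308]), 'wrist_torque': array([-0.0618, -0.0148,  0.0037]), 'opening': 1.0034683862092781}
```

View pics/a.png

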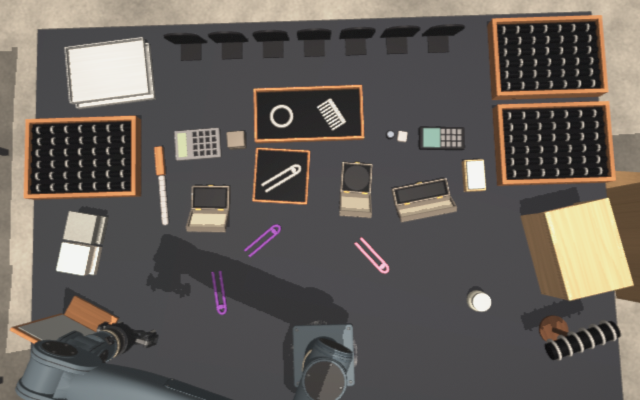

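View pics/b.png

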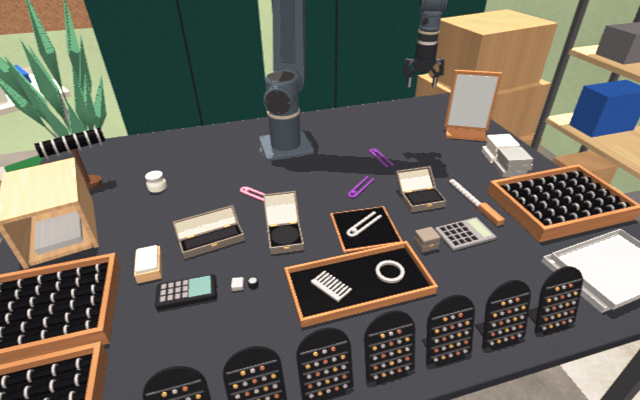

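The top view shows four fork-shaped things: silver on the pad (282,177), pink (372,255), purple (263,240) and purple (219,292). The silver one on the black pad fits, because the others are coloured and not on the pad. Its box is the long one at (424,195). I'll confirm this in a crop and measure.

Run:
```python
from h import *
np.set_printoptions(precision=4,suppress=True)
T=r.get_image("top");S=r.get_image("scene")
def poly(cam,thing,z,near):
    best=None
    for d in r.outline_of(cam,thing):
        m=np.array(d["mask"]).astype(np.uint8); v,u=np.nonzero(m)
        P=np.array([ray(cam,(a,b),z)[:2] for a,b in zip(u,v)])
        if np.linalg.norm(P.mean(0)-near)<0.05:
            rc=cv2.minAreaRect((P*1000).astype(np.float32)); ev=np.linalg.eigh(np.cov(P.T))[1][:,1]
            print(cam,thing,round(d["score"],2),len(u),"mean",P.mean(0),"rect",rc,"axis deg",np.degrees(np.arctan2(ev[1],ev[0])))
            np.save(f"{cam}_{thing}.npy",m);break
for c in("top","scene"):
    poly(c,"fork_centre",0.0145,[.579,.119]); poly(c,"long_box_lid",.04,[.45,-.34])
for n in["fork_centre","long_box_cushion","long_box_edge","pad"]:
    for d in r.mark_of("scene",n)[:3]: X=w("scene",d["centre"]);print(n,round(d["score"],2),X,px("scene",X).round())
def crop(I,x,y,ww,h): return cv2.resize(I[y:y+h,x:x+ww],(400,300),interpolation=cv2.INTER_CUBIC)
o=np.vstack([np.hstack([crop(T,242,147,80,60),crop(T,384,165,80,60)]),np.hstack([crop(S,325,200,80,60),crop(S,168,200,80,60)])])
save("",'c.png',o)
```

```text
top fork_centre 0.57 154 mean [0.5857 0.1104] rect ((580.69384765625, 117.5093002319336), (31.357614517211914, 132.00047302246094), 28.996448516845703) axis deg 118.93927644706362
top long_box_lid 0.55 962 mean [ 0.4595 -0.3417] rect ((460.702392578125, -343.46575927734375), (58.1088752746582, 187.0690155029297), 9.940110206604004) axis deg 99.56898074653164
scene fork_centre 0.55 166 mean [0.5854 0.1057] rect ((576.3101806640625, 119.76769256591797), (33.141624450683594, 136.33143615722656), 30.994558334350586) axis deg 120.84530573523676
scene long_box_lid 0.97 1175 mean [ 0.454  -0.3411] rect ((453.3334655761719, -338.102294921875), (96.36085510253906, 185.1795654296875), 9.560033798217773) axis deg 99.816874777077
fork_centre 0.68 [0.373  0.184  0.0082] [359. 186.]
fork_centre 0.67 [0.5782 0.1212 0.0161] [363. 224.]
fork_centre 0.6 [0.2066 0.3312 0.0109] [379. 156.]
long_box_cushion 0.94 [ 0.5123 -0.3299  0.0257] [212. 237.]
long_box_edge 0.96 [ 0.4311 -0.3492  0.0563] [202. 214.]
pad 0.62 [0.5839 0.1195 0.0021] [363. 229.]
```

View pics/c.png

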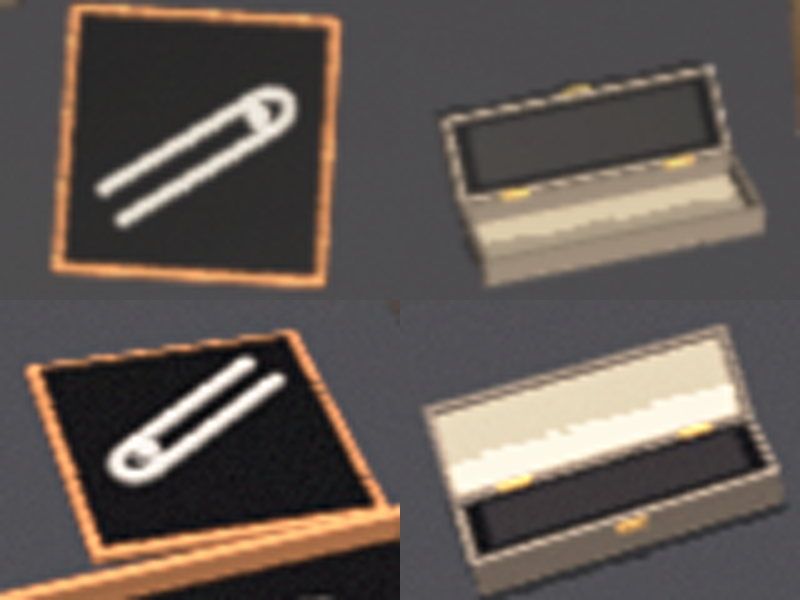

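The crop confirms it: the silver fork lies on the pad with its crown at upper right, and the long box is open with its dark cushion on the far side. I'll check the box by its rim corners and rotate the wrist meanwhile.

```bash
cat >> h.py <<'E'
from scipy.spatial.transform import Rotation as Ro
def delta(p,yawdeg):
    s=r.state();R=Ro.from_euler("xyz",s["eef_rot"]);G=Ro.from_euler("xyz",[np.pi,0,np.radians(yawdeg)])
    print("tool shift mm",(R.inv().apply(np.array(p)-s["eef_pos"])*1000).round(1),"rotvec deg",np.degrees((R.inv()*G).as_rotvec()).round(2),"t",s["time"])
E
python3 - <<'E'
from h import *
np.set_printoptions(precision=4,suppress=True)
def f(cam,ox,oy,px0,py0,L,z):
    return np.array([ray(cam,((a-px0)/5+ox,(b-py0)/5+oy),z)[:2] for a,b in L])
# rim corners of box: hingeL, frontL, frontR, hingeR
A=f("top",384,165,400,0,[(463,197),(443,118),(712,67),(726,155)],.026)
B=f("scene",168,200,400,300,[(467,498),(476,558),(779,470),(745,422)],.026)
for P in(A,B): print(P.tolist(),P.mean(0),[np.linalg.norm(P[i]-P[i-1]).round(4) for i in range(4)])
F=f("top",242,147,0,0,[(99,190),(122,224),(297,95)],.0145);print(F)
F=f("scene",325,200,0,300,[(253,357),(284,377),(112,478)],.0145);print(F)
E
```

```text
[[0.4759187816482788, -0.2524431854998436], [0.527853462389506, -0.24170296912105715], [0.5559748541287755, -0.4181052742331098], [0.49816364845598937, -0.4241429207435308]] [ 0.5145 -0.3341] [np.float64(0.1731), np.float64(0.053), np.float64(0.1786), np.float64(0.0581)]
[[0.4982173655969113, -0.41653720950312545], [0.5519754974190383, -0.4125937469584011], [0.527182310218355, -0.23826617105699036], [0.47674313467092755, -0.25213670414191813]] [ 0.5135 -0.3299] [np.float64(0.1658), np.float64(0.0539), np.float64(0.1761), np.float64(0.0523)]
[[0.554  0.1855]
 [0.531  0.1708]
 [0.6131 0.0535]]
[[0.5285 0.1818]
 [0.5532 0.1927]
 [0.6118 0.0572]]
```

>>> step_arm(steps=[0.62,0,0,0,0,0,6.4,0.62,0,0,0,0,0,6.4,0.62,0,0,0,0,0,6.4,0.62,0,0,0,0,0,6.4,0.62,0,0,0,0,0,6.4,0.62,0,0,0,0,0,6.4,0.62,0,0,0,0,0,6.3])

```text
time: 1.73
eef_pos: [0.1389, 0.5063, 0.1973]
eef_rot: [3.142, -0.0, 2.088]
force: [-0.1, 0.3, -0.5]
opening: 0.623
```

```bash
python3 -c "
from h import *
delta([.5835,.111,.12],120);print(r.state()['opening'])"
```

```text
tool shift mm [-563.4  190.9   77.3] rotvec deg [ 0.   -0.   -0.36] t 1.7333
0.6226164310075921
```

>>> step_arm(steps=[0.62,-35.2,11.9,2,0,0,0,0.62,-35.2,11.9,2,0,0,0,0.62,-35.2,11.9,2,0,0,0,0.62,-35.2,11.9,2,0,0,0,0.62,-35.2,11.9,2,0,0,0,0.62,-35.2,11.9,2,0,0,0,0.62,-35.2,11.9,2,0,0,0,0.62,-35.2,11.9,2,0,0,0])

```text
time: 2.4
eef_pos: [0.3631, 0.3085, 0.1814]
eef_rot: [3.141, -0.0, 2.094]
force: [1.1, 0.2, 1.1]
opening: 0.62
```

>>> step_arm(steps=[0.62,-35.2,11.9,2,0,0,0,0.62,-35.2,11.9,2,0,0,0,0.62,-35.2,11.9,2,0,0,0,0.62,-35.2,11.9,2,0,0,0,0.62,-35.2,11.9,2,0,0,0,0.62,-35.2,11.9,2,0,0,0,0.62,-35.2,11.9,2,0,0,0,0.62,-35.2,11.9,2,0,0,0])

```text
time: 3.07
eef_pos: [0.5863, 0.1119, 0.1652]
eef_rot: [3.141, -0.0, 2.093]
force: [0.9, 0.3, -0.2]
opening: 0.618
```

```bash
python3 -c "
from h import *
delta([.5835,.111,.013],120);print(r.state()['eef_pos'],r.state()['opening'])"
```

```text
tool shift mm [  0.6  -3.  152.2] rotvec deg [ 0.02 -0.   -0.06] t 3.0667
[0.58634259 0.11189127 0.16522616] 0.6178056508261232
```

>>> step_arm(steps=[0.62,0.6,-3,30,0,0,0,0.62,0,0,35,0,0,0,0.62,0,0,35,0,0,0,0.62,0,0,25,0,0,0,0.62,0,0,15,0,0,0,0.62,0,0,9,0,0,0,0.62,0,0,5,0,0,0,0.62,0,0,0,0,0,0])

```text
time: 3.73
eef_pos: [0.5817, 0.1124, 0.0106]
eef_rot: [-3.14, -0.001, 2.094]
force: [0.2, 0.0, -0.1]
opening: 0.621
```

>>> step_arm(steps=[0.55,0,0,0,0,0,0,0.5,0,0,0,0,0,0,0.46,0,0,0,0,0,0,0.42,0,0,0,0,0,0,0.3,0,0,0,0,0,0,0.2,0,0,0,0,0,0,0.2,0,0,0,0,0,0,0.2,0,0,0,0,0,0])

```text
time: 4.4
eef_pos: [0.5822, 0.1124, 0.0114]
eef_rot: [3.142, -0.0, 2.094]
force: [-1.0, -0.1, -0.7]
opening: 0.198
```

Run:
```python
from h import *
T=r.get_image("top");S=r.get_image("scene")
def crop(I,x,y,ww,h): return cv2.resize(I[y:y+h,x:x+ww],(400,300),interpolation=cv2.INTER_CUBIC)
save("",'d.png',np.hstack([crop(T,242,147,80,60),crop(S,325,190,80,60)]))
print(r.state())
```

```text
{'time': 4.5, 'qpos': array([ 7.77061571e-02,  2.61792457e-01, -3.33060800e-02,  1.27587327e+00,
        5.59368240e-05,  1.12563688e+00]), 'joint_vel': array([-5.42827257e-04,  3.59949081e-05, -1.45173006e-03, -4.40729393e-04,
        1.12584708e-03, -3.41310815e-04]), 'effort': array([ 2.50431687e-03, -4.11537409e+01,  3.11929822e+01,  1.03019178e-03,
       -1.27368530e-04, -1.51748406e-06]), 'eef_pos': array([0.58213398, 0.11244875, 0.01124147]), 'eef_rot': array([-3.14145836e+00, -1.26048476e-04,  2.09366191e+00]), 'force': array([-0.87840199, -0.10660641, -0.23334403]), 'wrist_torque': array([-0.04075316,  0.01453782,  0.02154483]), 'opening': 0.20168109842043175}
```

View pics/d.png

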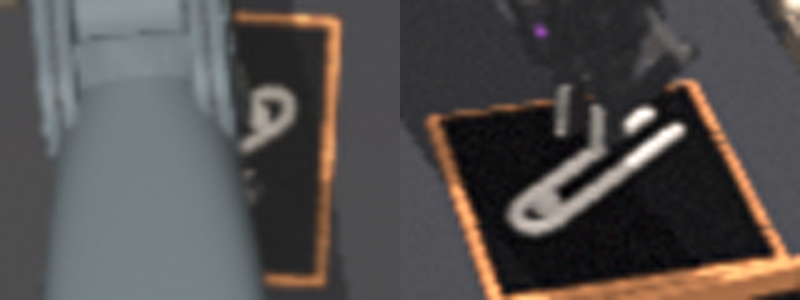

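Run:
```python
from h import *
s=r.state();R=Ro.from_euler("xyz",s["eef_rot"])
print(R.as_matrix().round(3))
for n,v in [("tcp",[0,0,0]),("+y8.5",[0,.0085,0]),("-y8.5",[0,-.0085,0]),("+y up19",[0,.0085,-.019])]:
    p=px("scene",s["eef_pos"]+R.apply(v)); print(n,p.round(1),"crop",((p-[325,190])*5+[400,0]).round())
c=np.array([.5785,.1195,.0145]);u=np.array([.5,-.866,0]);n=np.array([.866,.5,0])
for a,b in((.072,0),(-.0705,.012),(-.0705,-.012),(.01,.012),(.01,-.012)):
    for cam,o,k in(("scene",[325,190],400),("top",[242,147],0)):
        p=px(cam,c+a*u+b*n);print(a,b,cam,((p-o)*5+[k,0]).round())
```

```text
[[-0.499  0.866 -0.   ]
 [ 0.866  0.499  0.   ]
 [ 0.    -0.    -1.   ]]
tcp [361.2 226.7] crop [581. 184.]
+y8.5 [363.4 227.9] crop [592. 190.]
-y8.5 [359.1 225.5] crop [570. 177.]
+y up19 [363.7 223.2] crop [593. 166.]
0.072 0 scene [513. 231.]
0.072 0 top [291.  93.]
-0.0705 0.012 scene [675. 129.]
-0.0705 0.012 top [ 97. 191.]
-0.0705 -0.012 scene [645. 113.]
-0.0705 -0.012 top [116. 221.]
0.01 0.012 scene [595. 190.]
0.01 0.012 top [202. 127.]
0.01 -0.012 scene [564. 173.]
0.01 -0.012 top [221. 157.]
```

Run:
```python
from h import *
for z in(.012,.03,.045):
  for p in((565,137),(598,152)): print(z,p,ray("scene",((p[0]-400)/5+325,p[1]/5+190),z).round(4))
for n in["fork_centre"]:
  for c in("scene","top"):
    for d in r.mark_of(c,n)[:4]: X=w(c,d["centre"]);print(c,round(d["score"],2),X.round(4))
S=r.get_image("scene");save("","e.png",cv2.resize(S[165:255,300:420],(800,600),interpolation=cv2.INTER_CUBIC))
```

```text
0.012 (565, 137) [0.5376 0.1186 0.012 ]
0.012 (598, 152) [0.5576 0.133  0.012 ]
0.03 (565, 137) [0.5582 0.1101 0.03  ]
0.03 (598, 152) [0.5778 0.1242 0.03  ]
0.045 (565, 137) [0.5753 0.103  0.045 ]
0.045 (598, 152) [0.5945 0.1169 0.045 ]
scene 0.72 [0.7836 0.1208 0.0147]
scene 0.68 [0.579  0.12   0.0183]
scene 0.49 [ 0.3085 -0.169   0.0015]
scene 0.48 [ 5.653e-01 -5.087e-01 -3.000e-04]
top 0.66 [ 0.312  -0.1727  0.0041]
top 0.63 [0.5769 0.1209 0.0143]
top 0.57 [0.2096 0.3299 0.0063]
```

View pics/e.png

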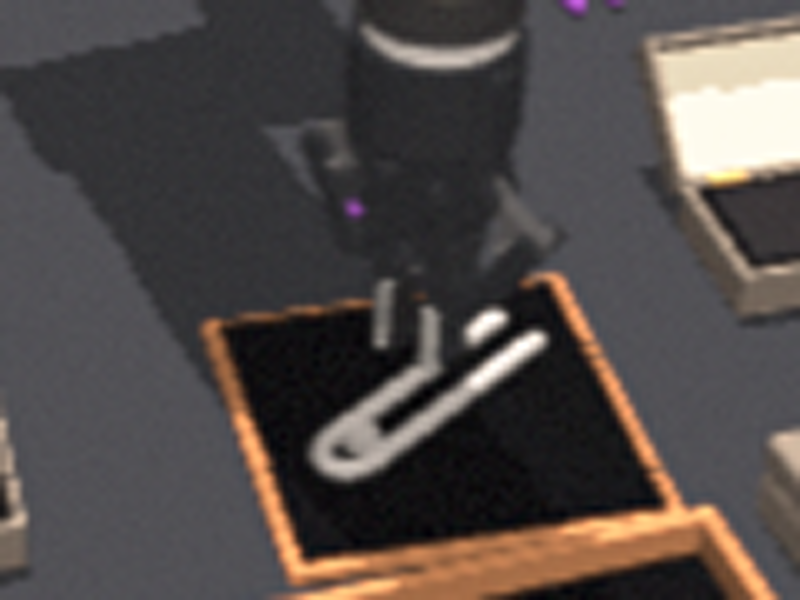

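The fork has not moved. The fingers closed to 0.2 without meeting it, and their tips appear to be above the prongs. I'll reopen and feel downward gently.

>>> step_arm(steps=[0.62,0,0,0,0,0,0,0.62,0,0,0,0,0,0,0.62,0,0,0,0,0,0,0.62,0,0,0,0,0,0,0.62,0,0,1,0,0,0,0.62,0,0,1,0,0,0,0.62,0,0,1,0,0,0,0.62,0,0,0,0,0,0])

```text
time: 5.32
eef_pos: [0.582, 0.1124, 0.0079]
eef_rot: [-3.141, -0.0, 2.094]
force: [0.7, 0.2, -1.1]
opening: 0.618
```

>>> step_arm(steps=[0.62,0,0,1,0,0,0,0.62,0,0,1,0,0,0,0.62,0,0,0,0,0,0])

```text
time: 5.57
eef_pos: [0.582, 0.1124, 0.006]
eef_rot: [-3.141, -0.0, 2.094]
force: [0.5, -1.4, 0.2]
opening: 0.615
```

>>> step_arm(steps=[0.62,0,0,1,0,0,0,0.62,0,0,1,0,0,0,0.62,0,0,0,0,0,0])

```text
time: 5.82
eef_pos: [0.582, 0.1124, 0.004]
eef_rot: [-3.141, -0.0, 2.094]
force: [-0.0, 0.4, -0.2]
opening: 0.619
```

>>> step_arm(steps=[0.62,0,0,1,0,0,0,0.62,0,0,1,0,0,0,0.62,0,0,0,0,0,0])

```text
time: 6.07
eef_pos: [0.582, 0.1124, 0.002]
eef_rot: [-3.141, -0.0, 2.094]
force: [0.7, -0.1, 0.4]
opening: 0.623
```

Run:
```python
from h import *
S=r.get_image("scene");save("","f.png",cv2.resize(S[165:255,300:420],(800,600),interpolation=cv2.INTER_CUBIC))
print(r.state()['force'])
```

```text
[ 0.05322651 -0.15256158  0.91553672]
```

View pics/f.png

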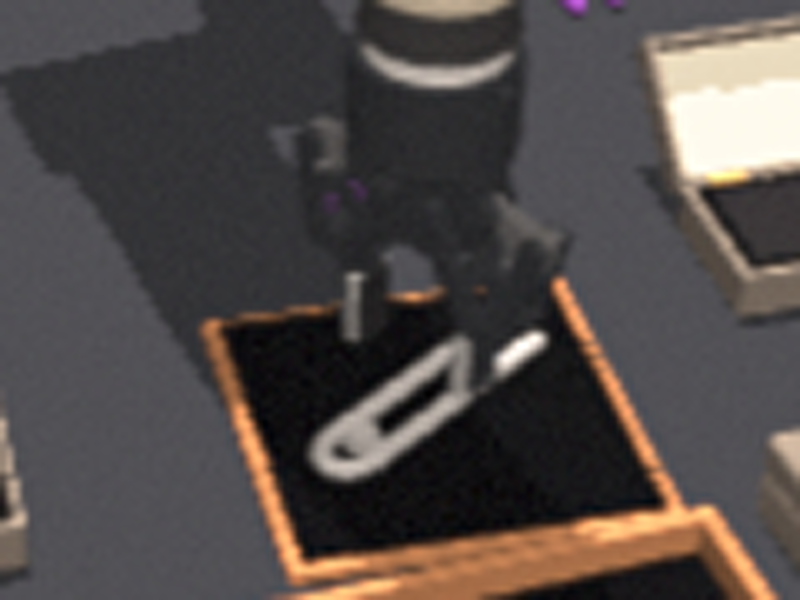

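Run:
```python
from h import *
s=r.state();R=Ro.from_euler("xyz",s["eef_rot"])
for p in((352,340),(460,388),(480,388)):
  uv=(p[0]/6.667+300,p[1]/6.667+165)
  for z in(.015,.025,.035,.045): print(p,z,(R.inv().apply(ray("scene",uv,z)-s["eef_pos"])*1000).round(1))
```

```text
(352, 340) 0.015 [ 18.9 -49.7 -12.9]
(352, 340) 0.025 [  9.1 -41.9 -22.9]
(352, 340) 0.035 [ -0.6 -34.2 -32.9]
(352, 340) 0.045 [-10.3 -26.4 -42.9]
(460, 388) 0.015 [ 25.8   9.7 -12.9]
(460, 388) 0.025 [ 16.   16.8 -22.9]
(460, 388) 0.035 [  6.2  23.8 -32.9]
(460, 388) 0.045 [ -3.6  30.8 -42.9]
(480, 388) 0.015 [ 32.1  16.5 -12.9]
(480, 388) 0.025 [ 22.2  23.4 -22.9]
(480, 388) 0.035 [ 12.3  30.4 -32.9]
(480, 388) 0.045 [  2.4  37.3 -42.9]
```

>>> step_arm(steps=[0.62,0,0,1,0,0,0,0.62,0,0,1,0,0,0,0.62,0,0,1,0,0,0,0.62,0,0,1,0,0,0,0.62,0,0,0,0,0,0])

```text
time: 6.53
eef_pos: [0.582, 0.1124, -0.002]
eef_rot: [-3.141, -0.0, 2.094]
force: [0.3, 0.4, 0.2]
opening: 0.62
```

>>> step_arm(steps=[0.62,0,0,1,0,0,0,0.62,0,0,1,0,0,0,0.62,0,0,1,0,0,0,0.62,0,0,1,0,0,0,0.62,0,0,0,0,0,0])

```text
time: 6.95
eef_pos: [0.582, 0.1124, -0.006]
eef_rot: [-3.141, -0.0, 2.094]
force: [-0.2, 0.4, -1.0]
opening: 0.618
```

>>> step_arm(steps=[0.62,0,0,1,0,0,0,0.62,0,0,1,0,0,0,0.62,0,0,1,0,0,0,0.62,0,0,0,0,0,0])

```text
time: 7.28
eef_pos: [0.582, 0.1124, -0.009]
eef_rot: [-3.141, -0.0, 2.094]
force: [-1.1, -0.0, 0.1]
opening: 0.621
```

Run:
```python
from h import *
S=r.get_image("scene");save("","g.png",cv2.resize(S[180:255,310:410],(800,600),interpolation=cv2.INTER_CUBIC))
s=r.state();R=Ro.from_euler("xyz",s["eef_rot"]);print(s["force"],s["eef_pos"],s["opening"])
for a in(-.026,.026):
  for x in (-.011,.011):
    p=s["eef_pos"]+R.apply([x,a,0])
    for z in(.012,.02,.03,.04): p[2]=z;print(a,x,z,((px("scene",p)-[310,180])*8).round())
```

```text
[ 0.33856325  0.62512408 -0.82293217] [ 0.58204475  0.11238356 -0.0089094 ] 0.613440477589749
-0.026 -0.011 0.012 [339. 356.]
-0.026 -0.011 0.02 [340. 340.]
-0.026 -0.011 0.03 [341. 320.]
-0.026 -0.011 0.04 [342. 299.]
-0.026 0.011 0.012 [376. 329.]
-0.026 0.011 0.02 [376. 313.]
-0.026 0.011 0.03 [377. 293.]
-0.026 0.011 0.04 [379. 273.]
0.026 -0.011 0.012 [445. 416.]
0.026 -0.011 0.02 [446. 400.]
0.026 -0.011 0.03 [447. 380.]
0.026 -0.011 0.04 [449. 360.]
0.026 0.011 0.012 [481. 388.]
0.026 0.011 0.02 [482. 372.]
0.026 0.011 0.03 [484. 352.]
0.026 0.011 0.04 [485. 332.]
```

View pics/g.png

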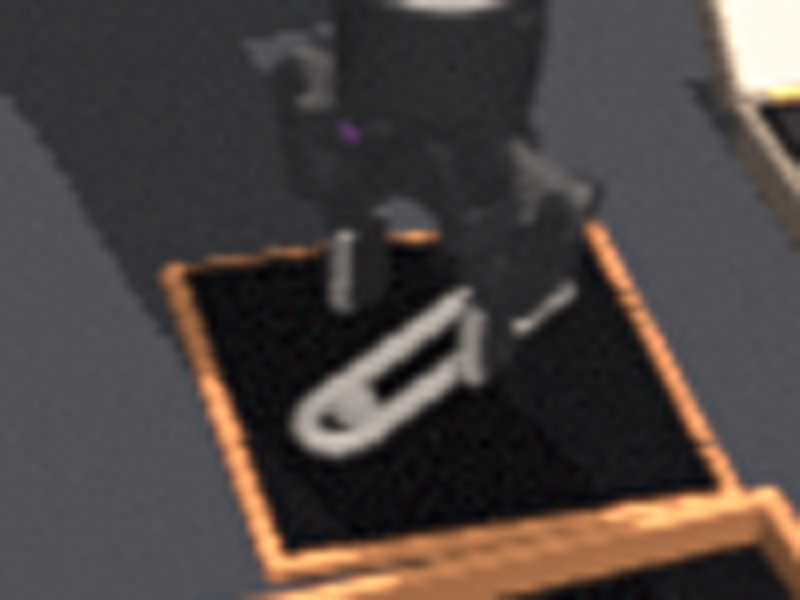

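TCP is already 9 mm below the table with no contact, so the real tips sit about 30 mm behind the stated TCP. I'll feel on down to the pad for a true reference.

>>> step_arm(steps=[0.62,0,0,1,0,0,0,0.62,0,0,1,0,0,0,0.62,0,0,1,0,0,0,0.62,0,0,1,0,0,0,0.62,0,0,0,0,0,0])

```text
time: 7.75
eef_pos: [0.5819, 0.1124, -0.013]
eef_rot: [-3.141, -0.0, 2.094]
force: [1.0, 0.3, -0.7]
opening: 0.625
```

>>> step_arm(steps=[0.62,0,0,1,0,0,0,0.62,0,0,1,0,0,0,0.62,0,0,0,0,0,0])

```text
time: 8.0
eef_pos: [0.5821, 0.1124, -0.015]
eef_rot: [-3.141, -0.0, 2.094]
force: [-0.5, 0.1, -0.2]
opening: 0.619
```

>>> step_arm(steps=[0.62,0,0,1,0,0,0,0.62,0,0,1,0,0,0,0.62,0,0,0,0,0,0])

```text
time: 8.25
eef_pos: [0.5821, 0.1124, -0.0169]
eef_rot: [-3.141, -0.0, 2.094]
force: [-0.1, 0.3, 0.7]
opening: 0.618
```

>>> step_arm(steps=[0.62,0,0,1,0,0,0,0.62,0,0,1,0,0,0,0.62,0,0,0,0,0,0])

```text
time: 8.5
eef_pos: [0.582, 0.1124, -0.019]
eef_rot: [-3.141, -0.0, 2.094]
force: [0.1, -0.4, 0.7]
opening: 0.623
```

>>> step_arm(steps=[0.62,0,0,1,0,0,0,0.62,0,0,0,0,0,0])

```text
time: 8.67
eef_pos: [0.5821, 0.1124, -0.0199]
eef_rot: [-3.141, -0.0, 2.094]
force: [0.4, 1.0, 0.3]
opening: 0.62
```

>>> step_arm(steps=[0.62,0,0,1,0,0,0,0.62,0,0,0,0,0,0])

```text
time: 8.83
eef_pos: [0.5821, 0.1124, -0.0209]
eef_rot: [-3.141, -0.0, 2.094]
force: [-0.1, 0.4, 0.3]
opening: 0.622
```

>>> step_arm(steps=[0.62,0,0,1,0,0,0,0.62,0,0,1,0,0,0,0.62,0,0,0,0,0,0])

```text
time: 9.08
eef_pos: [0.582, 0.1124, -0.023]
eef_rot: [-3.141, -0.0, 2.094]
force: [-0.7, -0.1, -0.1]
opening: 0.619
```

Run:
```python
from h import *
S=r.get_image("scene");save("","i.png",cv2.resize(S[180:255,310:410],(800,600),interpolation=cv2.INTER_CUBIC))
print(r.state()["force"])
```

```text
[0.80797568 0.57098284 0.05776183]
```

View pics/i.png

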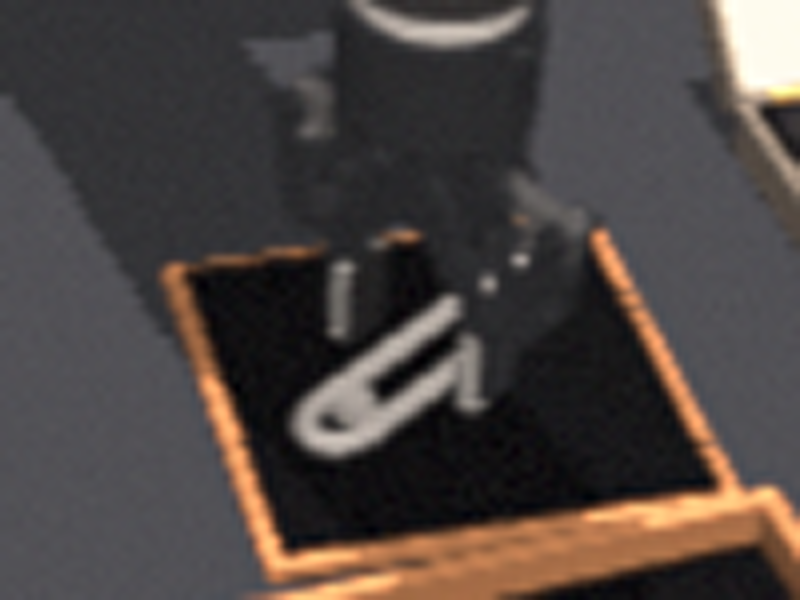

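>>> step_arm(steps=[0.62,0,0,1,0,0,0,0.62,0,0,1,0,0,0,0.62,0,0,0,0,0,0])

```text
time: 9.38
eef_pos: [0.582, 0.1124, -0.025]
eef_rot: [-3.141, -0.0, 2.094]
force: [-0.5, 0.4, 0.1]
opening: 0.621
```

>>> step_arm(steps=[0.62,0,0,1,0,0,0,0.62,0,0,0,0,0,0])

```text
time: 9.55
eef_pos: [0.5821, 0.1124, -0.0259]
eef_rot: [-3.141, -0.0, 2.094]
force: [-0.3, 0.5, 0.3]
opening: 0.621
```

>>> step_arm(steps=[0.62,0,0,1,0,0,0,0.62,0,0,0,0,0,0])

```text
time: 9.72
eef_pos: [0.5821, 0.1124, -0.0269]
eef_rot: [-3.141, -0.0, 2.094]
force: [0.0, 1.0, -0.7]
opening: 0.619
```

>>> step_arm(steps=[0.55,0,0,0,0,0,0,0.5,0,0,0,0,0,0,0.45,0,0,0,0,0,0,0.42,0,0,0,0,0,0,0.4,0,0,0,0,0,0,0.38,0,0,0,0,0,0,0.35,0,0,0,0,0,0,0.32,0,0,0,0,0,0])

```text
time: 10.38
eef_pos: [0.5831, 0.112, -0.0243]
eef_rot: [3.14, 0.002, 2.093]
force: [-2.5, -1.7, 8.5]
opening: 0.357
```

>>> step_arm(steps=[0.25,0,0,-1.5,0,0,0,0.2,0,0,-1,0,0,0,0.2,0,0,0,0,0,0,0.2,0,0,0,0,0,0,0.2,0,0,0,0,0,0])

```text
time: 10.8
eef_pos: [0.5822, 0.1124, -0.0242]
eef_rot: [-3.142, -0.0, 2.094]
force: [0.3, 0.3, 1.7]
opening: 0.358
```

>>> step_arm(steps=[0.2,0,0,-5,0,0,0,0.2,0,0,-10,0,0,0,0.2,0,0,-15,0,0,0,0.2,0,0,-20,0,0,0,0.2,0,0,-25,0,0,0,0.2,0,0,-25,0,0,0,0.2,0,0,-20,0,0,0,0.2,0,0,-10,0,0,0])

```text
time: 11.47
eef_pos: [0.5842, 0.1126, 0.1102]
eef_rot: [3.136, 0.003, 2.094]
force: [0.8, -0.4, 0.4]
opening: 0.353
```

Run:
```python
from h import *
s=r.state();print(s["opening"],s["force"],s["eef_pos"])
for c in("scene","top"):
  r.get_image(c)
  for d in r.mark_of(c,"fork_centre")[:4]: X=w(c,d["centre"]);print(c,round(d["score"],2),X.round(4),px(c,X).round())
S=r.get_image("scene");save("","j.png",cv2.resize(S[120:270,270:470],(800,600),interpolation=cv2.INTER_CUBIC))
```

```text
0.35259138108292887 [ 0.78946129 -0.3746635   0.42863176] [0.58421136 0.11260652 0.11018203]
scene 0.73 [0.7006 0.399  0.0056] [465. 234.]
scene 0.64 [0.5835 0.1239 0.1531] [367. 188.]
scene 0.59 [ 0.3068 -0.1702  0.0015] [256. 195.]
scene 0.45 [0.2086 0.3295 0.0066] [379. 157.]
top 0.78 [ 0.3097 -0.171   0.0036] [373. 256.]
top 0.75 [0.2113 0.3297 0.005 ] [220. 291.]
top 0.53 [0.5802 0.1163 0.1492] [279. 170.]
```

View pics/j.png

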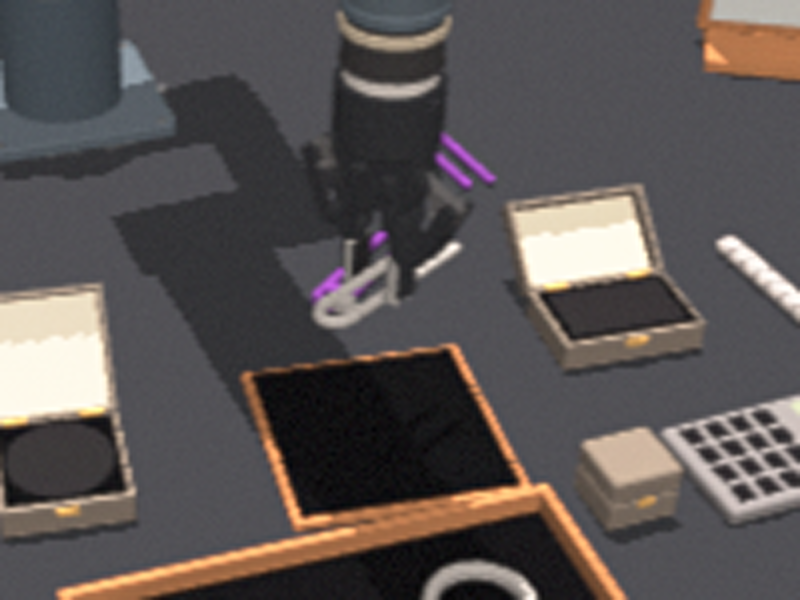

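>>> step_arm(steps=[0.2,0,0,-8,0,0,5.1,0.2,0,0,-8,0,0,5.1,0.2,0,0,0,0,0,5.1,0.2,0,0,0,0,0,5,0.2,0,0,0,0,0,0])

```text
time: 12.13
eef_pos: [0.5809, 0.1123, 0.1195]
eef_rot: [-3.138, -0.0, 1.738]
force: [-0.4, 0.0, -1.0]
opening: 0.35
```

```bash
python3 -c "
from h import *
delta([.5148,-.3397,.1],99.7)"
```

```text
tool shift mm [-434.7 -140.3   19.9] rotvec deg [-0.23 -0.02 -0.12] t 12.1333
```

>>> step_arm(steps=[0.2,-15,-5,0,0,0,0,0.2,-28,-9,0,0,0,0,0.2,-30,-9.7,0,0,0,0,0.2,-30,-9.7,0,0,0,0,0.2,-30,-9.7,0,0,0,0,0.2,-30,-9.7,0,0,0,0,0.2,-30,-9.7,0,0,0,0,0.2,-30,-9.7,0,0,0,0])

```text
time: 12.8
eef_pos: [0.5469, -0.1205, 0.12]
eef_rot: [-3.139, -0.002, 1.742]
force: [0.6, -0.6, -1.1]
opening: 0.35
```

>>> step_arm(steps=[0.2,-30,-9.7,0,0,0,0,0.2,-30,-9.7,0,0,0,0,0.2,-30,-9.7,0,0,0,0,0.2,-30,-9.7,0,0,0,0,0.2,-30,-9.7,0,0,0,0,0.2,-28,-9,0,0,0,0,0.2,-20,-6.4,0,0,0,0,0.2,-10,-3,0,0,0,0])

```text
time: 13.47
eef_pos: [0.5156, -0.3381, 0.1196]
eef_rot: [-3.139, -0.002, 1.738]
force: [0.3, -0.6, -0.8]
opening: 0.352
```

```bash
python3 -c "
from h import *
delta([.5148,-.3397,.1],99.7)
for c in('scene','top'):
  r.get_image(c)
  for n in('fork_centre','long_box_cushion','long_box_edge'):
   for d in r.mark_of(c,n)[:4]:
    X=w(c,d['centre'])
    if X[1]<-.25: print(c,n,round(d['score'],2),X.round(4))
print(r.state()['eef_pos'],r.state()['opening'])
"
```

```text
tool shift mm [-1.5 -1.  19.6] rotvec deg [-0.15 -0.09 -0.1 ] t 13.4667
scene fork_centre 0.73 [ 0.5139 -0.3311  0.1608]
scene long_box_cushion 0.9 [ 0.5165 -0.3315  0.0259]
scene long_box_edge 0.85 [ 0.4301 -0.3481  0.0536]
top long_box_cushion 0.96 [ 0.5153 -0.3336  0.0257]
top long_box_edge 0.66 [ 0.4302 -0.3491  0.0518]
[ 0.51781686 -0.33429751  0.12191546] 0.3530883603146093
```

>>> step_arm(steps=[0.2,0,0,5,0,0,0,0.2,0,0,5,0,0,0,0.2,0,0,0,0,0,0,0.2,0,0,0,0,0,0,0.2,0,0,0,0,0,0])

```text
time: 14.28
eef_pos: [0.5173, -0.3355, 0.1115]
eef_rot: [-3.141, -0.0, 1.74]
force: [-0.3, 0.0, -0.6]
opening: 0.354
```

```bash
python3 -c "
from h import *
delta([.5156,-.3399,-.008],99.7)
r.get_image('top');delta([.5156,-.3399,-.008],99.7)
print(r.state()['eef_pos'],r.state()['opening'])
"
```

```text
tool shift mm [ -4.1  -2.3 119.5] rotvec deg [-0.02 -0.02 -0.03] t 14.2833
tool shift mm [ -3.8  -2.4 119.8] rotvec deg [-0.   -0.   -0.04] t 14.3333
[ 0.51736159 -0.33572478  0.11178563] 0.3507204917188826
```

>>> step_arm(steps=[0.2,-3.9,-2.4,15,0,0,0,0.2,0,0,25,0,0,0,0.2,0,0,25,0,0,0,0.2,0,0,20,0,0,0,0.2,0,0,14,0,0,0,0.2,0,0,8,0,0,0,0.2,0,0,4,0,0,0,0.2,0,0,0,0,0,0])

```text
time: 15.0
eef_pos: [0.5153, -0.3398, 0.0002]
eef_rot: [-3.141, -0.001, 1.739]
force: [0.0, -0.0, 0.1]
opening: 0.353
```

>>> step_arm(steps=[0.2,0,0,2,0,0,0,0.2,0,0,2,0,0,0,0.2,0,0,1.5,0,0,0,0.2,0,0,0,0,0,0,0.2,0,0,0,0,0,0])

```text
time: 15.42
eef_pos: [0.5159, -0.3403, -0.0042]
eef_rot: [3.141, 0.001, 1.739]
force: [0.5, -0.4, -0.4]
opening: 0.358
```

```bash
python3 -c "
from h import *
delta([.5157,-.3399,-.0084],99.7);print(r.state()['force'])
T=r.get_image('top');S=r.get_image('scene')
for c in('scene','top'):
   for d in r.mark_of(c,'fork_centre')[:4]:
    X=w(c,d['centre'])
    if X[1]<-.25: print(c,round(d['score'],2),X.round(4))
def crop(I,x,y,ww,h): return cv2.resize(I[y:y+h,x:x+ww],(400,300),interpolation=cv2.INTER_CUBIC)
save('','k.png',np.hstack([crop(T,384,165,80,60),crop(S,168,195,80,60)]))
"
```

```text
tool shift mm [ 0.4 -0.2  4.2] rotvec deg [ 0.03  0.03 -0.04] t 15.4167
[ 0.53235236 -0.36524886 -0.42707699]
scene 0.85 [ 0.5158 -0.3316  0.035 ]
top 0.6 [ 0.517  -0.3308  0.0296]
```

View pics/k.png

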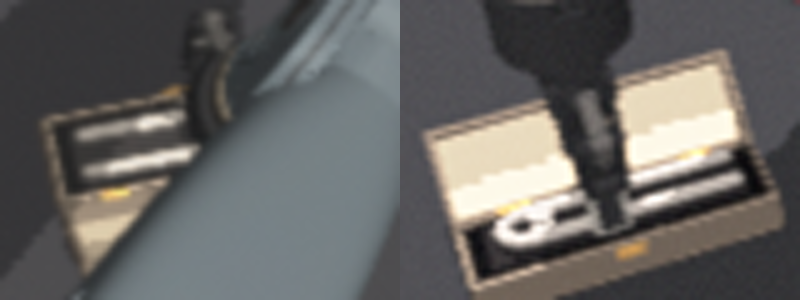

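>>> step_arm(steps=[0.2,0,0,1.5,0,0,0,0.2,0,0,1,0,0,0,0.2,0,0,0,0,0,0])

```text
time: 15.87
eef_pos: [0.5154, -0.3399, -0.0076]
eef_rot: [-3.141, -0.0, 1.739]
force: [0.2, -0.3, -0.2]
opening: 0.356
```

>>> step_arm(steps=[0.2,0,0,1,0,0,0,0.2,0,0,0.5,0,0,0,0.2,0,0,0,0,0,0,0.2,0,0,0,0,0,0])

```text
time: 16.2
eef_pos: [0.5157, -0.3401, -0.0082]
eef_rot: [3.141, 0.0, 1.739]
force: [-2.0, 0.5, 3.4]
opening: 0.355
```

>>> step_arm(steps=[0.38,0,0,0,0,0,0,0.41,0,0,0,0,0,0,0.44,0,0,0,0,0,0,0.46,0,0,0,0,0,0,0.46,0,0,0,0,0,0,0.46,0,0,-2,0,0,0,0.46,0,0,-4,0,0,0,0.46,0,0,-8,0,0,0])

```text
time: 16.87
eef_pos: [0.5149, -0.3394, 0.0046]
eef_rot: [-3.14, -0.002, 1.739]
force: [-0.3, 0.3, -0.5]
opening: 0.459
```

>>> step_arm(steps=[0.46,0,0,-15,0,0,0,0.46,0,0,-20,0,0,0,0.46,0,0,-25,0,0,0,0.4,0,0,-25,0,0,0,0.3,0,0,-20,0,0,0,0.2,0,0,-10,0,0,0,0.1,0,0,0,0,0,0,0,0,0,0,0,0,0])

```text
time: 17.53
eef_pos: [0.5161, -0.3404, 0.1209]
eef_rot: [3.141, 0.001, 1.739]
force: [1.4, 0.3, -0.1]
opening: -0.003
```

```bash
python3 -c "
from h import *
T=r.get_image('top');S=r.get_image('scene')
for c in('scene','top'):
  for n in('fork_centre','long_box_cushion','long_box_edge'):
   for d in r.mark_of(c,n)[:4]:
    X=w(c,d['centre'])
    if X[1]<-.25 and X[1]>-.45: print(c,n,round(d['score'],2),X.round(4))
s=r.state();print(s['eef_pos'],s['opening'],s['time'],s['force'])
def crop(I,x,y,ww,h): return cv2.resize(I[y:y+h,x:x+ww],(400,300),interpolation=cv2.INTER_CUBIC)
save('','l.png',np.hstack([crop(T,384,165,80,60),crop(S,168,195,80,60)]))
"
```

```text
scene fork_centre 0.53 [ 0.5148 -0.329   0.0346]
scene long_box_cushion 0.57 [ 0.516  -0.3295  0.0273]
scene long_box_edge 0.96 [ 0.4315 -0.3469  0.0578]
top fork_centre 0.48 [ 0.5134 -0.3331  0.0281]
top long_box_cushion 0.74 [ 0.5161 -0.3364  0.025 ]
[ 0.51519711 -0.3396593   0.11920382] -0.0020440154708668244 17.9333 [-0.08590872 -0.25891679  0.54612658]
```

View pics/l.png

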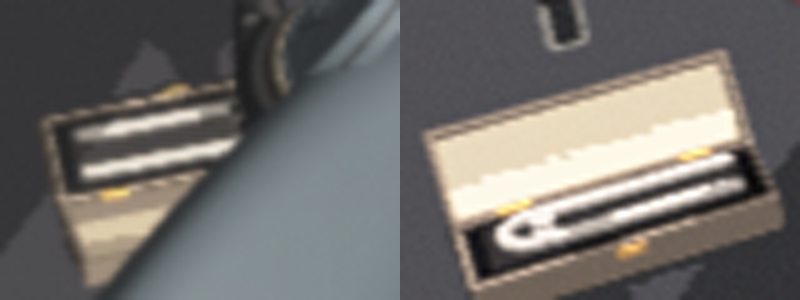

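The fork lies flat and centred, clear of the rim all round. Next I'll move behind the lid, checking the true tip height on the way.

```bash
python3 -c "
from h import *
uv=((565-400)/5+168,48/5+195)
for z in(.12,.13,.14,.15,.16,.17): print(z,ray('scene',uv,z).round(4))
"
```

```text
0.12 [ 0.4737 -0.3421  0.12  ]
0.13 [ 0.4878 -0.3411  0.13  ]
0.14 [ 0.5019 -0.34    0.14  ]
0.15 [ 0.5159 -0.339   0.15  ]
0.16 [ 0.53   -0.3379  0.16  ]
0.17 [ 0.5441 -0.3368  0.17  ]
```

>>> step_arm(steps=[0,0,-20,0,0,0,0,0,0,-30,0,0,0,0,0,0,-30,0,0,0,0,0,0,-25,0,0,0,0,0,0,-15,0,0,0,0,0,0,0,0,0,0,0,0,0,0,0,0,0,0])

```text
time: 18.52
eef_pos: [0.3971, -0.3604, 0.1204]
eef_rot: [3.141, 0.0, 1.738]
force: [-0.1, 0.2, -0.6]
opening: 0.002
```

```bash
cat >> h.py <<'E'
def boxd(xb,tz,d):
    C=np.array([.5146,-.3322]);e=np.array([.9857,.1685]);n=np.array([-.1685,.9857])
    q=C+xb*e-.007*n; delta([q[0],q[1],tz-d],99.7)
E
python3 -c "
from h import *
boxd(-.118,.035,.034)
print(r.state()['eef_pos'])
S=r.get_image('scene')
m=r.mark_of('scene','long_box_edge');print([w('scene',d['centre']).round(4) for d in m])
"
```

```text
tool shift mm [  1.    2.5 119.4] rotvec deg [ 0.04  0.01 -0.13] t 18.5167
[ 0.39708027 -0.36037663  0.12038441]
[array([ 0.4281, -0.3473,  0.0545])]
```

>>> step_arm(steps=[0,0,0,15,0,0,0,0,0,0,25,0,0,0,0,0,0,25,0,0,0,0,0,0,25,0,0,0,0,0,0,15,0,0,0,0,0,0,10,0,0,0,0,0,0,3,0,0,0,0,0,0,0,0,0,0])

```text
time: 19.28
eef_pos: [0.3976, -0.3595, 0.0016]
eef_rot: [-3.141, -0.001, 1.74]
force: [-0.6, -0.6, -0.4]
opening: 0.003
```

>>> step_arm(steps=[0,0,6,0,0,0,0,0,0,6,0,0,0,0,0,0,6,-2,0,0,0,0,0,6,-3,0,0,0,0,0,6,-4,0,0,0,0,0,6,-5,0,0,0,0,0,5,-5,0,0,0,0,0,0,0,0,0,0])

```text
time: 19.95
eef_pos: [0.4369, -0.3554, 0.0249]
eef_rot: [-3.138, 0.004, 1.738]
force: [-3.8, -0.3, 4.8]
opening: -0.001
```

```bash
python3 -c "
from h import *
boxd(-.058,.074,.033)
S=r.get_image('scene')
m=r.mark_of('scene','long_box_edge');print([w('scene',d['centre']).round(4) for d in m],r.state()['eef_pos'])
"
```

```text
tool shift mm [  2.7  22.4 -16.2] rotvec deg [-0.21  0.25 -0.1 ] t 19.95
[array([ 0.4506, -0.3492,  0.0736]), array([ 0.4378, -0.1117,  0.087 ])] [ 0.43796312 -0.3549132   0.02370974]
```

>>> step_arm(steps=[0,0,7,-6,0,0,0,0,0,7,-5,0,0,0,0,0,8,-5,0,0,0,0,0,8,-3,0,0,0,0,0,8,-2,0,0,0,0,0,9,0,0,0,0,0,0,9,2,0,0,0,0,0,0,0,0,0,0])

```text
time: 20.72
eef_pos: [0.4953, -0.3433, 0.0399]
eef_rot: [3.14, -0.0, 1.741]
force: [-0.3, -0.4, 0.5]
opening: 0.0
```

```bash
python3 -c "
from h import *
boxd(-.008,.067,.033)
S=r.get_image('scene')
m=r.mark_of('scene','long_box_edge');print([w('scene',d['centre']).round(4) for d in m],r.state()['eef_pos'],r.state()['force'])
"
```

```text
tool shift mm [ 0.7 12.9  5.9] rotvec deg [ 0.1  -0.    0.06] t 20.7167
[array([ 0.5035, -0.3353,  0.0846]), array([0.7871, 0.0259, 0.0015])] [ 0.49367734 -0.34340941  0.03983524] [ 0.00980633  0.74444119 -0.70513176]
```

>>> step_arm(steps=[0,0,6.5,2.5,0,0,0,0,0,6.5,3.5,0,0,0,0,0,5,4.5,0,0,0,0,0,5,5,0,0,0,0,0,4,5,0,0,0,0,0,4,4,0,0,0,0,0,0,0,0,0,0])

```text
time: 21.4
eef_pos: [0.5236, -0.3382, 0.0142]
eef_rot: [-3.14, -0.001, 1.74]
force: [-0.1, 0.2, -0.0]
opening: -0.001
```

```bash
python3 -c "
from h import *
boxd(.01,.046,.033)
S=r.get_image('scene')
m=r.mark_of('scene','long_box_edge');print([w('scene',d['centre']).round(4) for d in m],r.state()['eef_pos'],r.state()['force'])
"
```

```text
tool shift mm [0.5 2.1 1.2] rotvec deg [-0.06 -0.06 -0.02] t 21.4
[array([ 0.5428, -0.3291,  0.0498])] [ 0.52295066 -0.33836032  0.01479237] [ 0.57076985  0.26778323 -0.49231087]
```

>>> step_arm(steps=[0,0,3,1,0,0,0,0,0,0,1,0,0,0,0,0,0,0.5,0,0,0,0,0,0,0,0,0,0])

```text
time: 21.83
eef_pos: [0.5267, -0.3383, 0.0136]
eef_rot: [3.141, 0.0, 1.739]
force: [0.3, -1.1, 0.3]
opening: 0.0
```

>>> step_arm(steps=[0,0,0,1,0,0,0,0,0,0,1,0,0,0,0,0,0,0,0,0,0])

```text
time: 22.08
eef_pos: [0.5271, -0.3385, 0.0121]
eef_rot: [3.14, 0.001, 1.739]
force: [0.1, 1.3, 2.9]
opening: -0.002
```

>>> step_arm(steps=[0,0,0,1,0,0,0,0,0,0,1,0,0,0,0,0,0,0,0,0,0])

```text
time: 22.33
eef_pos: [0.5271, -0.3385, 0.012]
eef_rot: [3.14, 0.001, 1.739]
force: [-1.6, 3.0, 11.1]
opening: 0.004
```

>>> step_arm(steps=[0,0,0,1,0,0,0,0,0,0,1,0,0,0,0,0,0,0,0,0,0])

```text
time: 22.58
eef_pos: [0.5272, -0.3385, 0.0119]
eef_rot: [3.14, 0.002, 1.74]
force: [-4.2, 4.0, 16.8]
opening: 0.002
```

The press is firm at 17 N with no further travel, so the lid is down. I'll lift away and check.

>>> step_arm(steps=[0,0,0,-5,0,0,0,0,0,0,-15,0,0,0,0,0,0,-25,0,0,0,0,0,0,-30,0,0,0,0,0,0,-30,0,0,0,0,0,-25,-20,0,0,0,0,0,-35,0,0,0,0,0,0,-35,0,0,0,0])

```text
time: 23.25
eef_pos: [0.433, -0.3553, 0.1341]
eef_rot: [3.14, 0.004, 1.741]
force: [-0.1, -0.9, 0.4]
opening: -0.003
```

>>> step_arm(steps=[0,0,-35,0,0,0,0,0,0,-35,0,0,0,0,0,0,-25,0,0,0,0,0,0,-10,0,0,0,0,0,0,0,0,0,0,0,0,0,0,0,0,0,0])

```text
time: 23.75
eef_pos: [0.3295, -0.3718, 0.1321]
eef_rot: [3.141, -0.0, 1.738]
force: [-0.5, -0.8, 0.3]
opening: 0.0
```

```bash
python3 -c "
from h import *
T=r.get_image('top');S=r.get_image('scene')
for c in('scene','top'):
  for n in('long_box_edge','square_box_edge','wide_box_edge','bangle_centre','comb_centre'):
   for d in r.mark_of(c,n)[:1]: print(c,n,round(d['score'],2),w(c,d['centre']).round(4))
s=r.state();print(s['eef_pos'],s['force'],s['time'])
a=cv2.resize(T[90:240,160:480],(640,300),interpolation=cv2.INTER_CUBIC);b=cv2.resize(S[140:290,130:450],(640,300),interpolation=cv2.INTER_CUBIC)
save('','m.png',np.vstack([a,b]))
"
```

```text
scene long_box_edge 0.66 [ 0.5424 -0.332   0.0508]
scene square_box_edge 0.57 [ 0.4392 -0.1129  0.0874]
scene wide_box_edge 0.75 [0.4035 0.3624 0.0644]
scene comb_centre 0.61 [ 0.7791 -0.0496  0.0149]
top long_box_edge 0.59 [ 0.544  -0.3268  0.0429]
top square_box_edge 0.75 [ 0.4376 -0.1089  0.0867]
top wide_box_edge 0.86 [0.4041 0.3606 0.0606]
top bangle_centre 0.67 [0.7845 0.1175 0.0141]
top comb_centre 0.71 [0.5856 0.1197 0.0031]
[ 0.32953576 -0.37169128  0.13227504] [ 0.4972309  -0.188168   -0.14452015] 24.35
```

View pics/m.png

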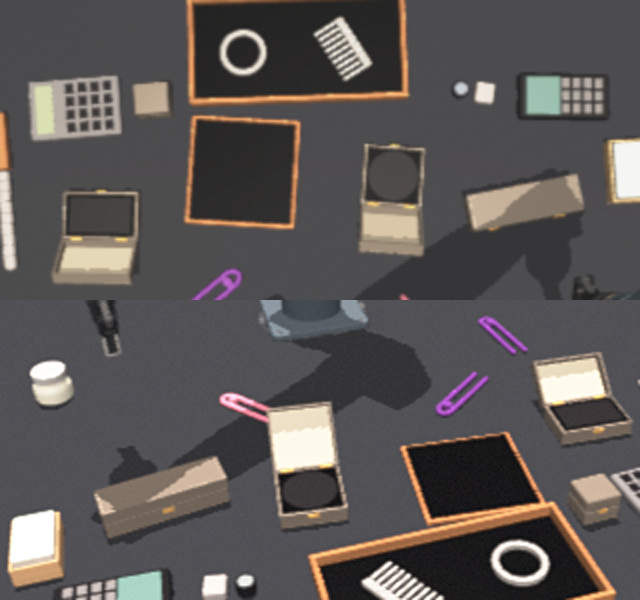

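The final picture shows the long box shut at (525,200) in the top view. The other two boxes are still open, the pad is empty, the bangle and comb are in the tray, and the bystanders are unmoved. Handing in.

```bash
python3 -c "
from workcell import r
print(r.close_job())"
```

```text
the job is handed in; nothing more can be done
None
```

The sold piece was the silver hair fork on the pad. I laid it flat and lengthways on the long box's cushion, shut that lid and handed the job in at about 24 s.

**Last checks**
- **Fit:** before shutting, the fork measured within about 4 mm of the cushion centre, close to what the cameras can tell. The picture showed clear cushion all round it.
- **Lid:** it stopped moving while I pressed with 17 N. The free edge then read 43 mm and 51 mm high in the two cameras, either side of the 46 mm expected when shut. The last picture shows it closed.
- **Everything else:** the other two boxes are open with their lid edges unchanged. The bangle and comb are in the tray and the bystanders in view look unmoved. The arm stands clear.

**What failed or disagreed**
- **First grasp:** it closed above the fork without touching it. The real fingertips sit about 34 mm behind the stated TCP. I felt down to the pad to find the true height, and the tips pressed on it with about 8 N as they closed.
- **Network misreport:** in the last check the top-camera network reported the comb on the empty pad. The picture and the scene camera show it in the tray.

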